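# Clear the tipped vial and hold the sampler's reset

## Task

A sample vial has tipped over on the autosampler's freely turning carousel: lift it off and lay it down in the reject tray, without dropping it. Then take the square-handled reset pin out of the tool stand, put its shaft through the small round hole in the top of the control box and press the recessed reset button fully down. Finish while still gripping the pin and holding the button down, with everything else on the bench left in its place.

Things in the scene. Friction and masses are not known exactly. Their poses are not given: they have to be found in the camera images.
- vial: the tipped sample vial: a plain white plastic cylinder 26 mm in diameter and 60 mm long over all, the last 12 mm (+x end) a grey cap of the same diameter; about 35 g. It lies on its side on the carousel. Origin: its middle; its x axis runs along the vial.
- carousel: the fixed foot of the autosampler carousel. Origin on the table under the spin axis; z up. The tipped vial lies on the rotor's empty half, on this frame's +x side, 45 to 65 mm from the axis, roughly across the radius.
- rotor (a joint): turn of the carousel's rotor, rad, 0 at the start, no limits, almost no friction. A flat aluminium disc 220 mm in diameter, 12 mm thick, its top 52 mm above the table; it turns freely about the vertical when pushed. Five upright white vials, 26 mm in diameter, stand fast in it 80 mm from the axis, all in one half (the foot's -x side at the start), their tops 40 mm above the disc.
- tray: the reject tray: open steel tray, 100 mm (its x) by 140 mm (its y), 28 mm high, walls and floor about 4 mm thick, fixed to the table and empty. Origin: centre of its underside on the table; z up.
- stand: the tool stand: a black block fixed to the table, 50 mm (its x) by 120 mm (its y), 75 mm high, with two vertical through holes 11 mm wide on its y centre line, 35 mm either side of the middle. One holds the reset pin and the other the round-headed pin, either way round. Origin: centre of its underside.
- pin: the reset pin: a square grey handle 16 x 16 mm and 50 mm long above a round steel shaft 8 mm in diameter and 60 mm long; 50 g. It hangs upright in the stand, its handle resting on the stand's top. Origin: centre of the handle's underside, where the shaft begins; z points up along the handle (handle z 0 to 50 mm); x and y are square to the handle's sides.
- pin_tip (a point): the lower end of the reset pin's shaft, 60 mm below the pin's origin; 15 mm above the table while the pin hangs in the stand
- control_box: the sampler's control box: a white box 140 mm (its x) by 200 mm (its y), 70 mm high, fixed to the table, with a small dark screen and grey flat keys drawn on top. Origin: centre of its underside. Its top plate is 10 mm thick and has one round hole.
- port (a point): centre of the round hole, 14 mm in diameter, at the level of the box's top (70 mm above the table; in the box's frame at x -30 mm, y +50 mm). The hole runs straight down through the 10 mm plate into a hollow that holds the reset button.
- reset_button (a joint): travel of the recessed reset button, m: 0 up, 0.008 fully down against its stop. It springs back; it takes about 1.6 N to start and 4.8 N at the stop.
- button_top (a point): centre of the flat top of the reset button (20 mm in diameter), straight below the hole; when up it lies 25 mm below the top of the box (45 mm above the table), fully down 33 mm below
- round_pin: the other pin in the stand: the same shaft, but a round waisted handle with a knob, 22 mm wide and 45 mm long, its top 120 mm above the table; to be left there. Origin: centre of the handle's underside.
- beaker: small glass beaker, 52 mm wide, 60 mm high, standing loose on the table; to be left alone. Origin: centre of its underside.
- mouse: black rounded computer mouse, 100 x 60 mm, 34 mm high, loose on the table; to be left alone. Origin: underside.
- jar: white plastic jar, 52 mm wide, 65 mm high, loose; to be left alone. Origin: underside.
- sample_bottle: white sample bottle, 60 mm wide, 130 mm high, loose; to be left alone. Origin: underside.
Mind the look-alikes: they are no part of the job. Leave any turquoise look-alike of the control_box alone. What is shaped like the vial but blue is not meant.

How it is judged:
On the way, in this order (a step that is already met when the one before it is completed fails the run):
1. the vial is lifted clear of the carousel in the fingers (height (world z) of vial above 0.1 m and contact force between the fingers and vial above 0.3 N and contact force between vial and carousel below 0.05 N), for 0.1 s.
2. the vial lies in the reject tray, released and at rest (x of vial in the frame of tray between -0.05 and 0.05 m and y of vial in the frame of tray between -0.07 and 0.07 m and z of vial in the frame of tray below 0.035 m and angle between vial's own x axis and vertical between 1.1 and 2.04 rad and contact force between vial and tray above 0.05 N and contact force between the fingers and vial below 0.05 N and linear speed of vial below 0.03 m/s), for 0.2 s.
3. the reset pin is drawn out of the stand in the fingers (height (world z) of pin_tip above 0.08 m and contact force between the fingers and pin above 0.5 N), for 0.1 s.
At the end, for the whole second after the job is handed in: The vial lies on its side in the reject tray, at rest and let go. The reset pin, still gripped by the fingers, reaches through the hole (tip within 8 mm of the hole's axis) and holds the reset button at least 6.2 mm down of its 8 mm, pressing with more than 2 N, through the last second (all of step 2 and value of joint reset_button above 0.0062 m and contact force between pin and control_box above 2 N and contact force between the fingers and pin above 2 N and horizontal distance between pin_tip and port below 0.008 m and height (world z) of pin_tip below 0.042 m); the arm keeps its last pose, push and grip.
It fails at once if the vial falls free of the fingers (faster than 0.7 m/s) (linear speed of vial above 0.7 m/s and contact force between the fingers and vial below 0.01 N).
It fails at once if a bystander is moved by more than 40 mm or the other pin is drawn from the stand (distance of any of beaker, mouse, jar, sample_bottle, round_pin from where it was at the start of the episode above 0.04 m).
It also fails if it takes over 48 s, if anything falls off the work surface, if the arm or the gripper's body presses on something with over 40 N, if the wrist force passes 120 N, or if a joint passes its speed limit or range.

## Robot

A 6-joint arm with a two-finger parallel gripper is mounted at the origin on the work surface. World frame = base frame: x ahead of the robot, y to its left, z up, the work surface at z = 0. Lengths are in m, angles in rad, forces in N, time in s.
With the tool pointing down it reaches from about 0.225 to 0.725 m from the base axis. Payload 3.1 kg.
Tool frame: the origin (TCP) lies where the fingers leave the gripper's body, on its centre line; the fingertips stand 73 mm ahead of it and the grasp point (between the pads) lies 54 mm ahead of it; z points along the fingers, y is the line along which they close (so a half turn about z gives the same grasp; the last joint's range is limited). The gripper opens to 85 mm and grips with 20 to 120 N. Pads are 22 mm wide; open, the fingers measure 114 mm over their backs; the gripper's body (76 mm by 85 mm) begins 54 mm behind the grasp point. The pads swing forward as they close: fully open they stand 13 mm farther back than shut.
Start: joints at [1.217, 0.048, 0.099, 1.622, 0, 1.443], TCP at [0.118, 0.512, 0.304] pointing down, gripper open.
Joint ranges: [-2.91, 2.91], [-0.99, 1.94], [-1.21, 1.42], [-2.12, 2.29], [-1.49, 1.47], [-3.14, 3.14]. Speed limits (rad/s): [2.79, 2.79, 3.14, 3.14, 3.14, 3.14].

## Interface

Orientations are given as [roll, pitch, yaw] about the fixed x, y, z axes, in that order (R = Rz(yaw) Ry(pitch) Rx(roll)).
In Python, from station import arm gives the robot as it stands.
- The arm moves only by the tool step_hand, called after "Call:" as name(argument=value, ...) on one line, values as JSON. Schema: {"type":"object","properties":{"offsets":{"type":"array","items":{"type":"number"},"minItems":7,"maxItems":35},"grip_n":{"type":"number"},"only":{"type":"string"},"quiet":{"type":"boolean"},"lines":{"type":"string"}},"required":["offsets"],"additionalProperties":false}. offsets is one flat list of numbers that holds 1 to 5 rows one after another, with no inner brackets; each row has 7 numbers: the opening from 0.0 (shut) to 1.0 (fully open), then dx, dy, dz in m, then a rotation vector rx, ry, rz in rad; each row shifts and turns the commanded pose from where the row before left it, along the tool's axes as they then stand; what a row does not reach is not made up. A row lasts 1/8 s, in which the tool goes at most 0.0625 m and 0.188 rad, less where a joint would pass 70% of its speed; a pose out of reach is approached as far as the arm can. The fingers move at their own pace and stop on an object; grip_n is the grip in N (left out, the last holds). Time passes only in rows, so rows that do not move let the fingers close. The tool returns the time, the measured TCP pose, the force, the opening and the grip force at its end. only (a regular expression) keeps the lines of the reply that match it, lines (a string "A,B") keeps lines A to B, and quiet returns only ok. Input that does not fit is refused with a message, and nothing moves.
- arm.get_obs(): the state, without advancing time (a new reading comes with each control period).
- arm.snapshot(name): name is "scene" or "top" or "wrist"; returns a dict with "color" (384x512x3 uint8, red, green, blue), "fx", "fy", "cx", "cy" (pixels), "distortion" ([k1, k2, p1, p2, k3] as OpenCV has them; the pictures are not rectified), "extrinsics" (4x4, takes a point from camera to world coordinates); the wrist camera has in their place "tool_from_camera" (4x4, takes a point from camera to tool coordinates, whose origin is the TCP and whose axes are the flange's). Camera axes: x right, y up, looking along -z (the intrinsics and any distortion apply to the point x, -y, -z); pixel columns grow to the right and rows downward; lengths in m; the calibration is good to about 2 mm. A picture is of the moment at which its call begins: read the wrist's pose just before it. There is no depth.
- arm.sign_off(): hands the job in; it is judged then, once.
The state is a dict: "clock": time; "qpos": joint angles; "qd": joint speeds; "tau": joint torques, N m; "tcp_pos": TCP position; "tcp_rot": TCP orientation; "ft_force": force on the tool from outside, world axes, zero at the start; "ft_torque": the same for the moment, N m; "opening": opening from 0.0 (shut) to 1.0 (fully open); "gripper_force": force on a finger pad.
Only numpy, scipy, OpenCV 4.12 (cv2) and the standard library are available. Lean on these libraries where they do the work, as an engineer would, in place of code of your own. Each camera call takes 0.05 s, during which the arm holds its last target. There are 200 camera calls.

## Working session

There is one attempt and no reset: what is moved stays moved. The work goes in short steps, Python scripts to look and compute and a tool call to move; the robot and the scene stay as the last step left them, time stands still between calls to the robot, and variables do not carry over. Pictures are saved under pics/ and viewed, at most 10 in all, crops included, and the job is handed in when it is done.

```bash
ls; mkdir -p pics
```

Run:
```python
from station import arm
import cv2,pickle
o=arm.get_obs();print(o)
d={}
for n in("scene","top"):
    s=arm.snapshot(n);d[n]=s;print(n,s["fx"],s["distortion"],s["extrinsics"])
    cv2.imwrite(f"pics/{n}0.png",cv2.resize(s["color"][:,:,::-1],(800,600),interpolation=cv2.INTER_CUBIC))
pickle.dump(d,open("s.pkl","wb"))
```

```text
pics
{'clock': 0.0, 'qpos': array([ 1.21719294e+00,  4.87373418e-02,  9.76074486e-02,  1.62199701e+00,
       -3.35055280e-05,  1.44301171e+00]), 'qd': array([ 2.61788489e-03,  8.79130168e-05,  1.17724942e-03,  2.28970408e-07,
       -1.45582140e-03, -5.80776830e-04]), 'tau': array([-7.36892016e-04, -3.38786745e+01,  3.20012999e+01,  2.05142278e-02,
       -4.00304634e-04, -9.97836587e-07]), 'tcp_pos': array([0.11740933, 0.51125375, 0.30272875]), 'tcp_rot': array([-3.13927681e+00, -2.63769778e-04,  2.91577362e+00]), 'ft_force': array([ 0.44894108, -0.45789985,  0.05442072]), 'ft_torque': array([ 0.04257863, -0.00214283,  0.03960541]), 'gripper_force': 0.0, 'opening': 0.9993854235146019}
scene 414.64220847702074 [0.00987844 0.         0.         0.         0.        ] [[-0.82873427 -0.46475716  0.3117696   0.92368051]
 [ 0.55959135 -0.68064619  0.47284065  0.6248101 ]
 [-0.00755129  0.56632282  0.82414892  1.17227217]
 [ 0.          0.          0.          1.        ]]
top 386.005703812644 [0.02369073 0.         0.         0.         0.        ] [[ 0.00661751  0.98122207 -0.19276789  0.28035119]
 [-0.99997245  0.00714169  0.00202449 -0.02132368]
 [ 0.00336317  0.19274918  0.9812423   1.17015772]
 [ 0.          0.          0.          1.        ]]
```

View pics/top0.png

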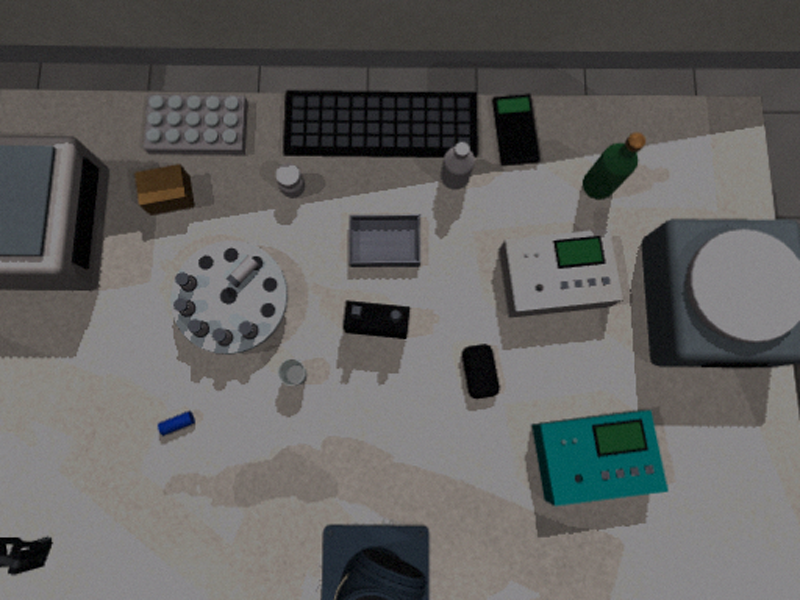

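View pics/scene0.png

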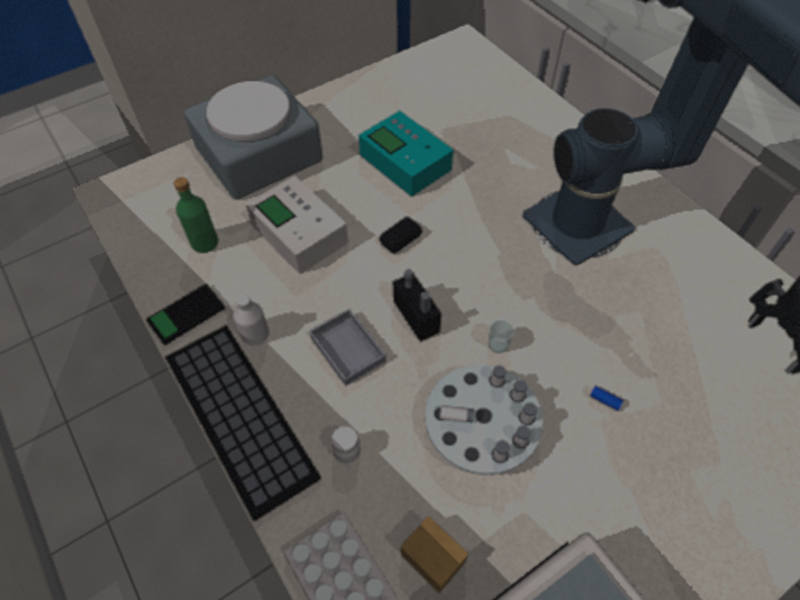

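The top view shows the carousel at about (230,297), with the vial at (243,270). The tray is at (385,240), the stand at (377,319), and the white box at (562,272) with its hole near (539,287). Next I'll enlarge these.

Create h.py:
```python
import numpy as np,cv2,pickle
def ray(s,uv):
    K=np.array([[s["fx"],0,s["cx"]],[0,s["fy"],s["cy"]],[0,0,1.]])
    p=cv2.undistortPoints(np.array([[uv]],float),K,np.array(s["distortion"],float))[0,0]
    E=s["extrinsics"];return E[:3,3],E[:3,:3]@np.array([p[0],-p[1],-1])
def at(s,uv,z):
    o,d=ray(s,uv);return o+d*(z-o[2])/d[2]
def tri(s1,uv1,s2,uv2):
    o1,d1=ray(s1,uv1);o2,d2=ray(s2,uv2)
    t=np.linalg.lstsq(np.c_[d1,-d2],o2-o1,rcond=None)[0]
    a,b=o1+d1*t[0],o2+d2*t[1];return (a+b)/2,np.linalg.norm(a-b)
def crop(s,u,v,k=6,w=400,h=300):
    c=s["color"][:,:,::-1];W,H=w//k,h//k;x0,y0=int(u-W//2),int(v-H//2)
    i=cv2.resize(c[y0:y0+H,x0:x0+W],(W*k,H*k),interpolation=cv2.INTER_CUBIC)
    i=cv2.convertScaleAbs(i,alpha=1.4)
    for x in range(0,W,10):
        cv2.line(i,(x*k,0),(x*k,6),(0,0,255),1);cv2.putText(i,str(x0+x),(x*k,16),0,.35,(0,0,255))
    for y in range(0,H,10):
        cv2.line(i,(0,y*k),(6,y*k),(0,0,255),1);cv2.putText(i,str(y0+y),(7,y*k+4),0,.35,(0,0,255))
    return cv2.copyMakeBorder(i,0,h-H*k,0,w-W*k,cv2.BORDER_CONSTANT)
```

Run:
```python
from h import *
d=pickle.load(open("s.pkl","rb"));t,s=d["top"],d["scene"];f=.64
m=np.vstack([np.hstack([crop(t,230*f,295*f,5),crop(t,378*f,318*f,8)]),np.hstack([crop(t,562*f,272*f,5),crop(t,385*f,240*f,7)])])
cv2.imwrite("pics/m1.png",m)
m=np.vstack([np.hstack([crop(s,475*f,416*f,5),crop(s,415*f,300*f,6)]),np.hstack([crop(s,300*f,225*f,5),crop(s,348*f,345*f,6)])])
cv2.imwrite("pics/m2.png",m)
```

```text
(no output)
```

View pics/m1.png

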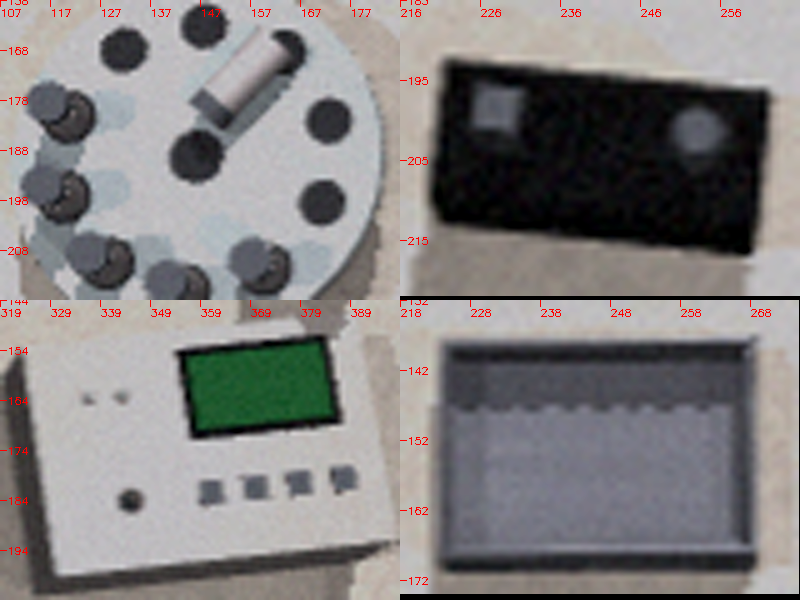

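View pics/m2.png

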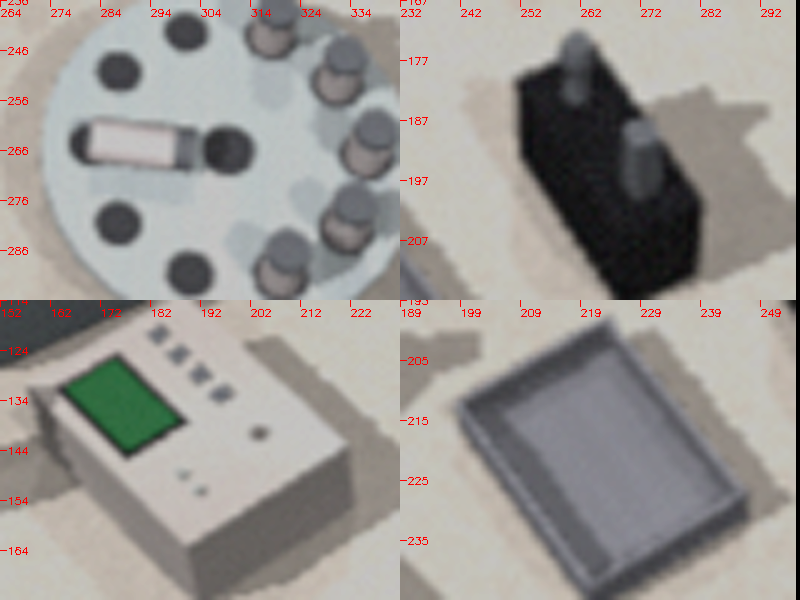

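The crops show these pixel positions in the original images:

| Item | Top view | Scene view |
|---|---|---|
| Vial middle | (155,173) | (292,265) |
| Vial cap end | (148.4,180) | – |
| Square handle top | (227.7,198.2) | (272,188) |
| Box hole | (344.6,183.8) | (203.6,140) |

In the top view, the vial's white end overlaps an empty hole in the rotor.

Run:
```python
from h import *
np.set_printoptions(precision=4,suppress=True)
d=pickle.load(open("s.pkl","rb"));t,s=d["top"],d["scene"];q=.45
def p(n,a,b,z):
    a=np.array(a)-q;b=np.array(b)-q
    print(n,at(t,a,z)[:2],at(s,b,z)[:2],*tri(t,a,s,b))
p("vial",(155.4,173.6),(292.6,265.2),.065)
p("cap",(148.8,180.4),(303.6,266),.065)
p("white",(161.8,166.6),(282,264.4),.065)
p("hub",(146,189.2),(309.6,266),.052)
p("pin",(228.1,198.6),(272,188.3),.125)
p("round",(253.1,201.2),(261.3,174),.12)
p("hole",(345,184.2),(204,140.6),.07)
p("boxc1",(319+55/5,144+278/5),(152+348/5,114+145/5),.07)
p("boxc2",(319+393/5,144+243/5),(152+225/5,114-60/5),.07)
p("boxc3",(319+25/5,144+40/5),(152+188/5,114+243/5),.07)
for n,c in dict(NL=(441,548),NR=(757,548),FL=(443,342),FR=(757,340)).items():
    print(n,at(t,((c[0]-400)/7+218-q,(c[1]-300)/7+132-q),.028)[:2])
# scene tray rim corners (BR crop k=6, x0=int(222.7-33)=189,y0=int(220.8-25)=195)
for c in [(460,405),(610,322),(748,493),(597,598)]:
    print("tr",at(s,((c[0]-400)/6+189-q,(c[1]-300)/6+195-q),.028)[:2])
for n,c in dict(FL=(443,60),FR=(769,92),NR=(752,255),NL=(436,220)).items():
    print("st",n,at(t,((c[0]-400)/8+216-q,c[1]/8+185-q),.075)[:2])
from station import arm
print(arm.get_obs()["tcp_rot"])
w=arm.snapshot("wrist");print(w["tool_from_camera"],w["fx"])
```

```text
vial [0.5566 0.256 ] [0.5575 0.2593] [0.5569 0.2575 0.0614] 0.0016389287953481226
cap [0.5359 0.2742] [0.5328 0.2791] [0.5343 0.2767 0.0635] 0.005706589394294007
white [0.578  0.2383] [0.5814 0.24  ] [0.5796 0.2389 0.0607] 0.0011927097687728073
hub [0.5122 0.2844] [0.5137 0.2849] [0.5128 0.2846 0.0503] 0.0006912697360862925
pin [0.4723 0.0376] [0.4751 0.0373] [0.4735 0.037  0.123 ] 0.002133790922615536
round [ 0.4664 -0.0313] [ 0.4688 -0.0301] [ 0.4673 -0.0316  0.117 ] 0.0008388491683336717
hole [ 0.5276 -0.2996] [ 0.5307 -0.2976] [ 0.5289 -0.301   0.0655] 0.0007419835777538958
boxc1 [ 0.4816 -0.2544] [ 0.4852 -0.2528] [ 0.483  -0.2558  0.0654] 0.0013429004978102637
boxc2 [ 0.5037 -0.4507] [ 0.4548 -0.482 ] [ 0.4861 -0.42    0.1374] 0.010851732968278217
boxc3 [ 0.6251 -0.2413] [ 0.6211 -0.2389] [ 0.6228 -0.2394  0.0719] 0.004218485959880131
NL [0.5869 0.0578]
NR [ 0.5879 -0.0802]
FL [0.6811 0.0587]
FR [ 0.6832 -0.0804]
tr [ 0.6849 -0.0723]
tr [ 0.5894 -0.0726]
tr [0.5861 0.0612]
tr [0.6844 0.0693]
st FL [0.4993 0.0602]
st FR [ 0.4884 -0.0577]
st NR [ 0.4291 -0.0517]
st NL [0.4409 0.0615]
[-3.1395 -0.0003  2.9158]
[[ 0.0002  0.9552  0.2958  0.0755]
 [ 1.     -0.0003  0.0003 -0.0016]
 [ 0.0004  0.2958 -0.9552 -0.0698]
 [ 0.      0.      0.      1.    ]] 279.4915888133652
```

Create g.py:
```python
import sys,numpy as np
from scipy.spatial.transform import Rotation as Ro
from station import arm
t=np.array([float(v) for v in sys.argv[1:4]]);yaw=float(sys.argv[4])
o=arm.get_obs();R=Ro.from_euler("xyz",o["tcp_rot"]);G=Ro.from_euler("xyz",[np.pi,0,yaw])
np.set_printoptions(precision=4,suppress=True)
print("d tool",R.inv().apply(t-o["tcp_pos"]),"d after turn",G.inv().apply(t-o["tcp_pos"]),"rot",(R.inv()*G).as_rotvec(),"t",o["clock"],o["tcp_pos"],o["tcp_rot"],o["opening"],o["gripper_force"],o["ft_force"],"q",o["qpos"])
```

```text
(no output)
```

Call:
step_hand(offsets=[1, -0.0485, -0.0149, 0.006, 0, 0, 0, 1, -0.0485, -0.0149, 0.006, 0, 0, 0, 1, -0.0485, -0.0149, 0.006, 0, 0, 0, 1, -0.0485, -0.0149, 0.006, 0, 0, 0, 1, -0.0485, -0.0149, 0.006, 0, 0, 0], grip_n=30)

```text
clock: 0.78
tcp_pos: [0.3384, 0.3837, 0.2734]
tcp_rot: [-3.141, -0.0, 2.916]
ft_force: [0.5, 1.3, 0.3]
opening: 1.0
gripper_force: 0.0
```

Call:
step_hand(offsets=[1, -0.0485, -0.0149, 0.006, 0, 0, 0, 1, -0.0485, -0.0149, 0.006, 0, 0, 0, 1, -0.0485, -0.0149, 0.006, 0, 0, 0, 1, -0.0485, -0.0149, 0.006, 0, 0, 0, 1, -0.0485, -0.0149, 0.006, 0, 0, 0])

```text
clock: 1.4
tcp_pos: [0.558, 0.2568, 0.2432]
tcp_rot: [-3.141, -0.001, 2.916]
ft_force: [0.3, 0.5, -0.9]
opening: 0.999
gripper_force: 0.0
```

Call:
step_hand(offsets=[1, 0, 0, 0, 0, 0, 0.158, 1, 0, 0, 0, 0, 0, 0.158, 1, 0, 0, 0, 0, 0, 0.158, 1, 0, 0, 0, 0, 0, 0])

```text
clock: 1.9
tcp_pos: [0.5567, 0.2577, 0.2433]
tcp_rot: [-3.141, -0.001, 2.443]
ft_force: [-0.5, 0.2, -0.7]
opening: 0.997
gripper_force: 0.0
```

```bash
python3 g.py 0.557 0.2575 0.128 2.443
```

```text
d tool [-0.0004  0.0001  0.1153] d after turn [-0.0004 -0.      0.1153] rot [-0.0009 -0.0006  0.0005] t 1.9 [0.5567 0.2577 0.2433] [-3.1407 -0.0006  2.4435] 0.997062895462914 0.0 [-0.4623  0.187  -0.6738] q [0.3243 0.276  0.2352 1.531  0.     1.0224]
```

Create w.py:
```python
import sys,pickle,numpy as np
from scipy.spatial.transform import Rotation as Ro
from h import *
from station import arm
def wrist():
    o=arm.get_obs();s=arm.snapshot("wrist");T=np.eye(4);T[:3,:3]=Ro.from_euler("xyz",o["tcp_rot"]).as_matrix();T[:3,3]=o["tcp_pos"]
    s["extrinsics"]=T@s["tool_from_camera"];return s
def proj(s,P):
    E=s["extrinsics"];c=E[:3,:3].T@(np.array(P)-E[:3,3])
    K=np.array([[s["fx"],0,s["cx"]],[0,s["fy"],s["cy"]],[0,0,1.]])
    return cv2.projectPoints(np.array([[c[0],-c[1],-c[2]]]),np.zeros(3),np.zeros(3),K,np.array(s["distortion"],float))[0].ravel()
if __name__=="__main__":
    n=sys.argv[1];s=wrist();pickle.dump(s,open(n+".pkl","wb"))
    k=1.5625;i=cv2.resize(s["color"][:,:,::-1],(800,600),interpolation=cv2.INTER_CUBIC)
    for a in sys.argv[2:]:
        u=proj(s,eval(a));print(a,u*k);cv2.drawMarker(i,tuple(int(round(v*k)) for v in u),(0,0,255),0,12,1)
    cv2.imwrite(f"pics/{n}.png",i)
```

```bash
python3 w.py w1 .557,.2575,.065 .5343,.2767,.065 .5796,.2389,.065 .5128,.2846,.052
```

```text
.557,.2575,.065 [406.53109055 292.03747906]
.5343,.2767,.065 [406.84056099 242.42868684]
.5796,.2389,.065 [406.88707242 337.69956032]
.5128,.2846,.052 [393.59112865 202.10482621]
```

View pics/w1.png

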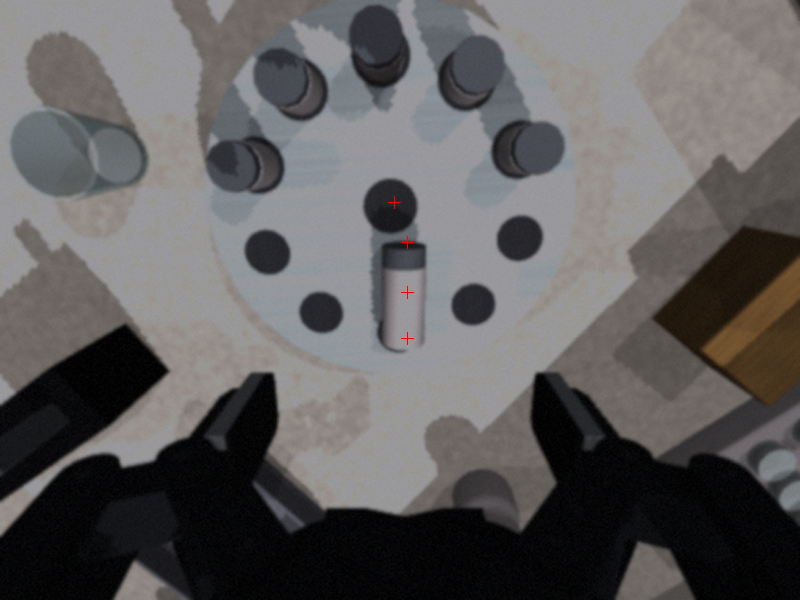

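The vial shows at (404,297), upright in the wrist image and within 3 mm of my estimate, so I'll descend and grip.

Call:
step_hand(offsets=[1, -0.001, 0, 0.04, 0, 0, 0, 1, -0.001, 0, 0.04, 0, 0, 0, 1, 0, 0, 0.025, 0, 0, 0, 1, 0, 0, 0.0105, 0, 0, 0, 0.6, 0, 0, 0, 0, 0, 0], grip_n=30)

```text
clock: 2.58
tcp_pos: [0.558, 0.2565, 0.1279]
tcp_rot: [-3.14, -0.001, 2.443]
ft_force: [-0.2, 0.5, 1.1]
opening: 0.815
gripper_force: 0.0
```

Call:
step_hand(offsets=[0, 0, 0, 0, 0, 0, 0, 0, 0, 0, 0, 0, 0, 0, 0, 0, 0, 0, 0, 0, 0, 0, 0, 0, 0, 0, 0, 0, 0, 0, 0, 0, 0, 0, 0])

```text
clock: 3.2
tcp_pos: [0.5593, 0.2569, 0.1301]
tcp_rot: [3.139, 0.002, 2.442]
ft_force: [-0.8, -0.5, 5.0]
opening: 0.294
gripper_force: 29.8
```

Call:
step_hand(offsets=[0, 0, 0, -0.01, 0, 0, 0, 0, 0, 0, -0.03, 0, 0, 0, 0, 0, 0, -0.04, 0, 0, 0, 0, 0, 0, -0.04, 0, 0, 0, 0, 0, 0, 0, 0, 0, 0])

```text
clock: 3.82
tcp_pos: [0.5601, 0.2571, 0.2533]
tcp_rot: [3.135, 0.004, 2.442]
ft_force: [0.3, 0.1, -1.1]
opening: 0.288
gripper_force: 29.5
```

```bash
python3 w.py w2; python3 g.py 0.635 -0.008 0.25 3.1416
```

```text
d tool [-0.2285 -0.1538  0.0005] d after turn [-0.0757 -0.2648  0.0005] rot [ 0.0025  0.0031 -0.6998] t 3.875 [0.5593 0.2568 0.2505] [3.1383 0.002  2.4418] 0.29187959138039254 29.524768888950348 [-1.049   0.8402 -0.4466] q [ 0.3216  0.2767  0.2502  1.5405 -0.      1.0214]
```

View pics/w2.png

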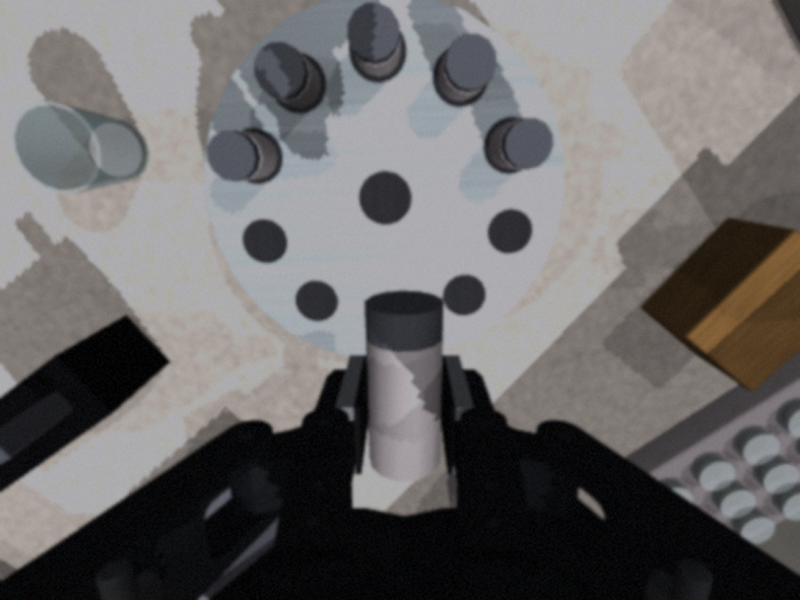

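The vial is held squarely between the pads, with the cap at (403,310) and well clear of the disc. Next is the tray.

Call:
step_hand(offsets=[0, 0, 0, 0, 0, 0, -0.175, 0, 0, 0, 0, 0, 0, -0.175, 0, 0, 0, 0, 0, 0, -0.175, 0, 0, 0, 0, 0, 0, -0.175, 0, 0, 0, 0, 0, 0, 0])

```text
clock: 4.5
tcp_pos: [0.5575, 0.2563, 0.2461]
tcp_rot: [-3.14, -0.004, 3.14]
ft_force: [1.2, 0.0, -1.0]
opening: 0.291
gripper_force: 29.5
```

Call:
step_hand(offsets=[0, -0.0151, -0.053, 0, 0, 0, 0, 0, -0.0151, -0.053, 0, 0, 0, 0, 0, -0.0151, -0.053, 0, 0, 0, 0, 0, -0.0151, -0.053, 0, 0, 0, 0, 0, -0.0151, -0.053, 0, 0, 0, 0])

```text
clock: 5.12
tcp_pos: [0.6338, -0.01, 0.2471]
tcp_rot: [3.141, -0.002, 3.139]
ft_force: [1.4, 0.3, -1.3]
opening: 0.291
gripper_force: 29.6
```

Call:
step_hand(offsets=[0, 0, 0, 0.02, 0, 0, 0, 0, 0, 0, 0.02, 0, 0, 0])

```text
clock: 5.38
tcp_pos: [0.6338, -0.0098, 0.2067]
tcp_rot: [3.141, -0.001, 3.136]
ft_force: [-0.9, -0.1, 0.4]
opening: 0.286
gripper_force: 29.6
```

```bash
python3 g.py 0.635 -0.008 0.084 3.1416; python3 w.py w3 .587,.05,.028 .685,.05,.028 .587,-.07,.028
```

```text
d tool [-0.0014  0.0017  0.1227] d after turn [-0.0012  0.0018  0.1227] rot [ 0.0003 -0.0015 -0.0054] t 5.375 [ 0.6338 -0.0098  0.2067] [ 3.1413 -0.0015  3.1362] 0.2857861011509438 29.630829691886902 [-0.9207 -0.1395  0.3528] q [-0.1212  0.3337  0.2337  1.4723  0.0001 -0.1158]
.587,.05,.028 [512.11370498 213.53940609]
.685,.05,.028 [501.57340624 370.69427221]
.587,-.07,.028 [299.43040279 214.65496699]
```

View pics/w3.png

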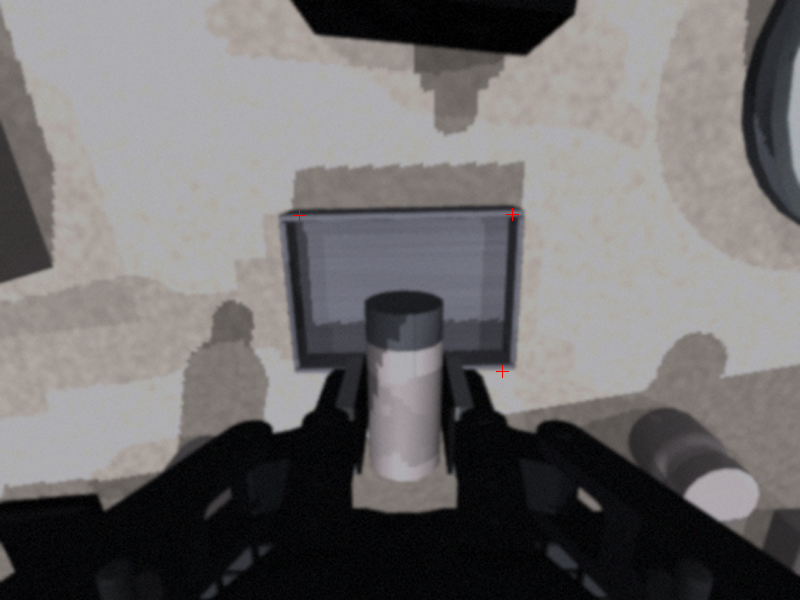

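The tray rim runs from (283,213) to (523,213) at its near edge and the far edge is at about v=368. The vial is centred over it.

Call:
step_hand(offsets=[0, 0, 0, 0.05, 0, 0, 0, 0, 0, 0, 0.05, 0, 0, 0, 0, 0, 0, 0.018, 0, 0, 0, 0, 0, 0, 0.004, 0, 0, 0, 0, 0, 0, 0, 0, 0, 0])

```text
clock: 6.05
tcp_pos: [0.6352, -0.0085, 0.0884]
tcp_rot: [-3.141, 0.003, 3.141]
ft_force: [0.6, 0.2, 0.3]
opening: 0.291
gripper_force: 29.6
```

Call:
step_hand(offsets=[0, 0, 0, 0.002, 0, 0, 0, 0, 0, 0, 0, 0, 0, 0])

```text
clock: 6.3
tcp_pos: [0.6349, -0.0085, 0.0861]
tcp_rot: [-3.141, 0.003, -3.142]
ft_force: [-1.1, -0.3, -0.7]
opening: 0.289
gripper_force: 29.6
```

Call:
step_hand(offsets=[0, 0, 0, 0.002, 0, 0, 0, 0, 0, 0, 0, 0, 0, 0])

```text
clock: 6.55
tcp_pos: [0.6339, -0.0084, 0.0824]
tcp_rot: [3.142, -0.0, -3.141]
ft_force: [-0.5, -0.4, -1.5]
opening: 0.289
gripper_force: 29.6
```

Call:
step_hand(offsets=[0, 0, 0, 0.002, 0, 0, 0, 0, 0, 0, 0, 0, 0, 0])

```text
clock: 6.8
tcp_pos: [0.6339, -0.0084, 0.0821]
tcp_rot: [-3.141, 0.0, -3.141]
ft_force: [-3.8, 1.1, 5.9]
opening: 0.287
gripper_force: 30.3
```

Contact. I'll open part way, raise and look.

Call:
step_hand(offsets=[0.4, 0, 0, 0, 0, 0, 0, 0.5, 0, 0, 0, 0, 0, 0, 0.5, 0, 0, 0, 0, 0, 0])

```text
clock: 7.18
tcp_pos: [0.6338, -0.0084, 0.08]
tcp_rot: [3.141, -0.001, -3.141]
ft_force: [0.2, -0.1, -0.9]
opening: 0.501
gripper_force: 0.0
```

Call:
step_hand(offsets=[0.5, 0, 0, -0.02, 0, 0, 0, 0.5, 0, 0, -0.05, 0, 0, 0, 0.6, 0, 0, -0.05, 0, 0, 0, 0.6, 0, 0, -0.05, 0, 0, 0, 0.6, 0, 0, 0, 0, 0, 0])

```text
clock: 7.8
tcp_pos: [0.6367, -0.0087, 0.2591]
tcp_rot: [-3.14, 0.014, -3.141]
ft_force: [0.8, -0.1, 0.3]
opening: 0.602
gripper_force: 0.0
```

```bash
python3 g.py 0.4735 0.037 0.25 3.05; python3 w.py w4 .473,.037,.125 .528,-.3,.07 .467,-.031,.12
```

```text
d tool [0.1633 0.0457 0.0068] d after turn [0.1667 0.0306 0.0091] rot [-0.001   0.014   0.0918] t 7.8 [ 0.6367 -0.0087  0.2591] [-3.14    0.0139 -3.1413] 0.6015218104061981 0.0 [ 0.8398 -0.0902  0.2643] q [-0.1189  0.326   0.3279  1.5587  0.     -0.1191]
.473,.037,.125 [527.93840906 -84.09355088]
.528,-.3,.07 [-122.610958     94.09304122]
.467,-.031,.12 [351.55435063 -96.1596897 ]
```

View pics/w4.png

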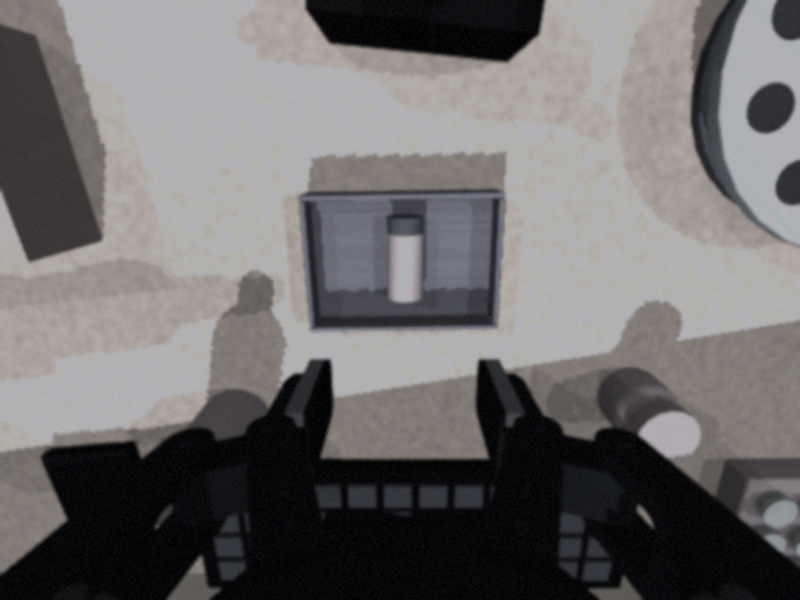

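The vial (405,260) lies in the tray, let go. Now the pin.

Call:
step_hand(offsets=[0.6, 0.0543, 0.0152, -0.007, 0, 0, 0, 0.6, 0.0543, 0.0152, -0.007, 0, 0, 0, 0.6, 0.0543, 0.0152, -0.007, 0, 0, 0, 0.6, 0, 0, 0, 0, 0, 0.09, 0.6, 0, 0, 0, 0, 0, 0])

```text
clock: 8.48
tcp_pos: [0.47, 0.0374, 0.2706]
tcp_rot: [-3.142, -0.001, 3.053]
ft_force: [-0.2, -1.1, -0.7]
opening: 0.602
gripper_force: 0.0
```

```bash
python3 g.py 0.4735 0.037 0.157 3.047; python3 w.py w5 .4735,.037,.125 .467,-.0315,.12
```

Run:
```python
from h import *
s=pickle.load(open("w5.pkl","rb"));from w import proj
u=proj(s,(.4735,.037,.125));v=proj(s,(.467,-.0315,.12));print(u,v)
cv2.imwrite("pics/w5c.png",crop(s,(u[0]+v[0])/2,(u[1]+v[1])/2,5,800,500))
```

```text
d tool [-0.0036 -0.0001  0.1136] d after turn [-0.0035 -0.0001  0.1136] rot [-0.0001 -0.0013  0.0062] t 8.475 [0.47   0.0374 0.2706] [-3.1415 -0.0013  3.0532] 0.60187295498255 0.0 [-0.246  -1.0675 -0.7213] q [-0.063  -0.0953 -0.1077  1.5597 -0.      0.0255]
.4735,.037,.125 [406.8141732  317.82954708]
.467,-.0315,.12 [278.38811786 313.80589127]
[260.36107085 203.41091013] [178.16839543 200.83577042]
```

View pics/w5c.png

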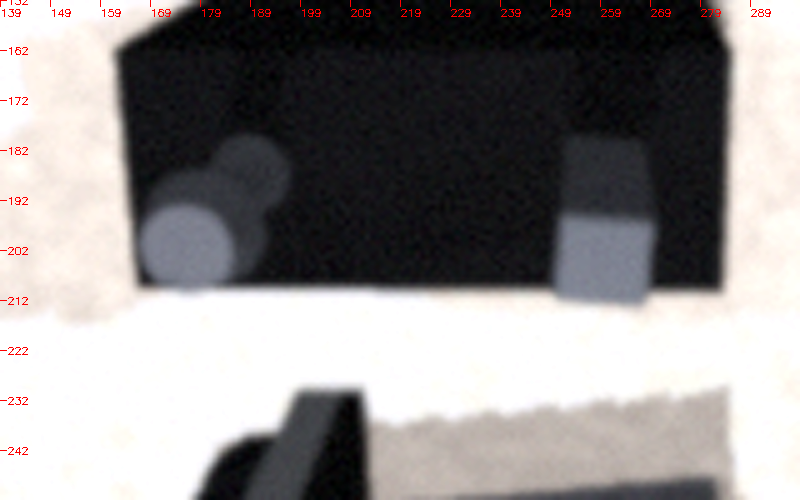

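The square handle's top is centred at (259.3,203.2), about 1 mm from prediction and turned about 3° in the image. I'll correct for that, descend and grip.

Call:
step_hand(offsets=[0.6, -0.0036, -0.0009, 0.03, 0, 0, 0.05, 0.6, 0, 0, 0.04, 0, 0, 0, 0.6, 0, 0, 0.03, 0, 0, 0, 0.6, 0, 0, 0.0136, 0, 0, 0, 0.3, 0, 0, 0, 0, 0, 0], grip_n=60)

```text
clock: 9.15
tcp_pos: [0.4742, 0.0358, 0.1567]
tcp_rot: [-3.141, -0.003, 3.002]
ft_force: [0.9, -0.2, 0.6]
opening: 0.402
gripper_force: 0.0
```

Call:
step_hand(offsets=[0, 0, 0, 0, 0, 0, 0, 0, 0, 0, 0, 0, 0, 0, 0, 0, 0, 0, 0, 0, 0, 0, 0, 0, 0, 0, 0, 0])

```text
clock: 9.65
tcp_pos: [0.4753, 0.0359, 0.1591]
tcp_rot: [3.141, 0.003, 3.002]
ft_force: [0.5, 0.3, 3.2]
opening: 0.178
gripper_force: 59.9
```

Call:
step_hand(offsets=[0, 0, 0, -0.01, 0, 0, 0, 0, 0, 0, -0.03, 0, 0, 0, 0, 0, 0, -0.04, 0, 0, 0, 0, 0, 0, -0.05, 0, 0, 0, 0, 0, 0, 0, 0, 0, 0])

```text
clock: 10.28
tcp_pos: [0.4763, 0.0357, 0.2933]
tcp_rot: [3.141, 0.009, 3.002]
ft_force: [-0.0, 0.2, -0.9]
opening: 0.184
gripper_force: 59.9
```

```bash
python3 g.py 0.529 -0.300 0.247 3.002
```

```text
d tool [-0.0985 -0.3251  0.0472] d after turn [-0.0989 -0.3251  0.0463] rot [ 0.0002  0.0092 -0.0002] t 10.275 [0.4763 0.0357 0.2933] [3.1414 0.0092 3.0018] 0.1839613098537411 59.88018214702606 [-0.0212  0.1851 -0.9206] q [-0.0655 -0.0856 -0.0536  1.5937 -0.0005  0.0743]
```

Call:
step_hand(offsets=[0, -0.0164, -0.0542, 0, 0, 0, 0, 0, -0.0164, -0.0542, 0, 0, 0, 0, 0, -0.0164, -0.0542, 0, 0, 0, 0, 0, -0.0164, -0.0542, 0, 0, 0, 0, 0, -0.0164, -0.0542, 0, 0, 0, 0])

```text
clock: 10.9
tcp_pos: [0.5175, -0.2454, 0.2868]
tcp_rot: [3.141, -0.002, 3.002]
ft_force: [0.8, 0.6, -0.6]
opening: 0.178
gripper_force: 59.9
```

Call:
step_hand(offsets=[0, -0.0164, -0.0542, 0, 0, 0, 0, 0, 0, 0, 0.03, 0, 0, 0, 0, 0, 0, 0.03, 0, 0, 0, 0, 0, 0, 0, 0, 0, 0, 0, 0, 0, 0, 0, 0, 0])

```text
clock: 11.52
tcp_pos: [0.5266, -0.2996, 0.2283]
tcp_rot: [-3.142, -0.0, 3.002]
ft_force: [0.4, -0.1, -1.2]
opening: 0.182
gripper_force: 60.0
```

```bash
python3 g.py 0.529 -0.300 0.227 3.002
```

Run:
```python
from h import *
from w import wrist,proj
from station import arm
d={n:arm.snapshot(n) for n in("scene","top")};d["wrist"]=wrist();pickle.dump(d,open("s2.pkl","wb"))
o=arm.get_obs();p=o["tcp_pos"]-np.array([0,0,.142])
for n in d:print(n,proj(d[n],p),proj(d[n],(.529,-.3,.07)))
u=proj(d["scene"],p);v=proj(d["wrist"],(.529,-.3,.07))
cv2.imwrite("pics/m3.png",np.hstack([crop(d["scene"],*u,6,400,600),crop(d["wrist"],v[0],v[1],4,400,600)]))
```

```text
d tool [-0.0024 -0.      0.0013] d after turn [-0.0024 -0.      0.0013] rot [-0.0001 -0.0001  0.    ] t 11.525 [ 0.5266 -0.2996  0.2283] [-3.1415 -0.0001  3.002 ] 0.18160067921368134 59.970595836639404 [ 0.4244 -0.1258 -1.1628] q [-0.6279  0.2553  0.1806  1.4962 -0.0001 -0.4883]
scene [203.46230941 135.87062329] [203.63059257 139.5183731 ]
top [346.24721395 182.4785432 ] [344.67571184 183.29333763]
wrist [260.67156952 200.20777868] [260.86965424 194.94871792]
```

View pics/m3.png

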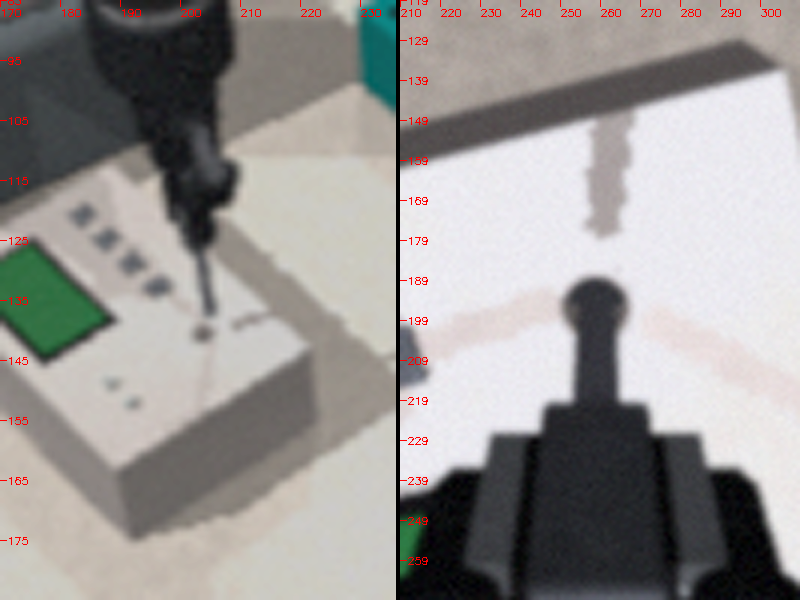

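In the wrist view the hole is at (258.5,195.4) and the shaft at column 258.9, so they are aligned sideways. In the scene view the tip is at (204.3,136.7) and the hole at (203.4,140.1). I'll work out the remaining tool-x offset.

Run:
```python
from h import *
from w import proj
d=pickle.load(open("s2.pkl","rb"));s=d["scene"];w=d["wrist"]
a=at(s,(204.3,136.7),.0863);b=at(s,(203.4,140.1),.07);print(a,b,b-a)
y=3.002;e=(b-a)[:2];print("tool x,y",e@[np.cos(y),np.sin(y)],e@[np.sin(y),-np.cos(y)])
print(at(w,(258.5,195.4),.07))
c=crop(d["top"],345,176,12,600,480);cv2.imwrite("pics/t3.png",c)
x=cv2.convertScaleAbs(crop(w,258,200,10,400,500),alpha=1.8,beta=20)
cv2.imwrite("pics/m4.png",np.hstack([x,cv2.convertScaleAbs(crop(s,204,136,14,400,500),alpha=1.2)]))
```

```text
[ 0.52629975 -0.29641421  0.0863    ] [ 0.53104728 -0.29808432  0.07      ] [ 0.00474753 -0.00167011 -0.0163    ]
tool x,y -0.0049337330616090495 -0.0009932960769882802
[ 0.52912531 -0.30208998  0.07      ]
```

View pics/m4.png

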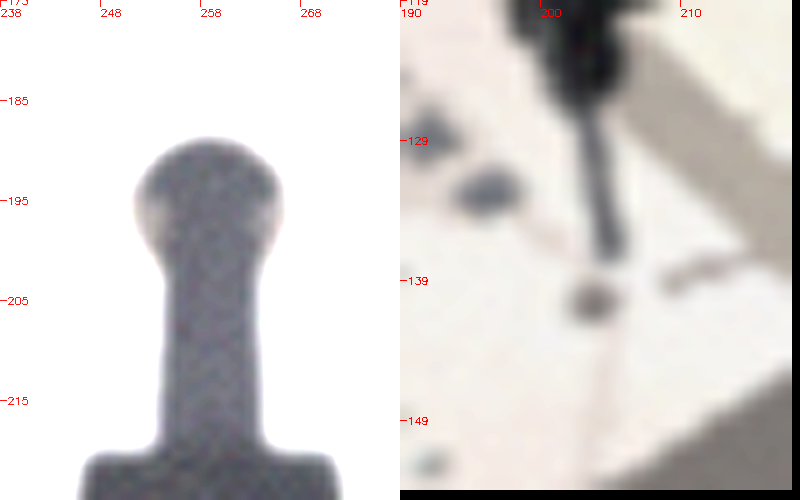

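The tip needs about 4 mm along tool -x. I'll shift it, then descend slowly while watching the force.

Call:
step_hand(offsets=[0, -0.0042, -0.0003, 0, 0, 0, 0, 0, 0, 0, 0.008, 0, 0, 0, 0, 0, 0, 0.006, 0, 0, 0, 0, 0, 0, 0.004, 0, 0, 0, 0, 0, 0, 0, 0, 0, 0])

```text
clock: 12.3
tcp_pos: [0.5304, -0.3004, 0.2089]
tcp_rot: [3.141, -0.001, 3.002]
ft_force: [0.0, -0.1, -0.9]
opening: 0.181
gripper_force: 60.0
```

Call:
step_hand(offsets=[0, 0, 0, 0.003, 0, 0, 0, 0, 0, 0, 0.003, 0, 0, 0, 0, 0, 0, 0, 0, 0, 0])

```text
clock: 12.68
tcp_pos: [0.5306, -0.3006, 0.2034]
tcp_rot: [3.141, -0.001, 3.002]
ft_force: [0.8, 0.7, -0.7]
opening: 0.179
gripper_force: 60.0
```

The tip is in the hole with no contact. I'll go down to the button.

Call:
step_hand(offsets=[0, 0, 0, 0.005, 0, 0, 0, 0, 0, 0, 0.005, 0, 0, 0, 0, 0, 0, 0.003, 0, 0, 0, 0, 0, 0, 0, 0, 0, 0])

```text
clock: 13.18
tcp_pos: [0.5306, -0.3005, 0.1902]
tcp_rot: [3.141, -0.001, 3.002]
ft_force: [-0.2, 1.0, -0.1]
opening: 0.182
gripper_force: 60.0
```

Call:
step_hand(offsets=[0, 0, 0, 0.004, 0, 0, 0, 0, 0, 0, 0, 0, 0, 0, 0, 0, 0, 0, 0, 0, 0])

```text
clock: 13.55
tcp_pos: [0.531, -0.3008, 0.1874]
tcp_rot: [-3.141, 0.001, 3.002]
ft_force: [-0.5, -0.1, 2.3]
opening: 0.175
gripper_force: 60.2
```

Call:
step_hand(offsets=[0, 0, 0, 0.004, 0, 0, 0, 0, 0, 0, 0, 0, 0, 0, 0, 0, 0, 0, 0, 0, 0])

```text
clock: 13.92
tcp_pos: [0.531, -0.3008, 0.1833]
tcp_rot: [-3.141, 0.001, 3.002]
ft_force: [0.5, 0.7, 3.1]
opening: 0.18
gripper_force: 60.5
```

Call:
step_hand(offsets=[0, 0, 0, 0.003, 0, 0, 0, 0, 0, 0, 0, 0, 0, 0, 0, 0, 0, 0, 0, 0, 0])

```text
clock: 14.3
tcp_pos: [0.5311, -0.3009, 0.181]
tcp_rot: [-3.141, 0.001, 3.002]
ft_force: [-0.5, 0.4, 7.1]
opening: 0.18
gripper_force: 60.9
```

Call:
step_hand(offsets=[0, 0, 0, 0.002, 0, 0, 0, 0, 0, 0, 0, 0, 0, 0, 0, 0, 0, 0, 0, 0, 0])

```text
clock: 14.68
tcp_pos: [0.5311, -0.3009, 0.1808]
tcp_rot: [-3.14, 0.002, 3.002]
ft_force: [-2.8, 1.4, 12.8]
opening: 0.179
gripper_force: 61.8
```

The force rises to 12.8 N with no further travel, so the button is on its stop. Handing in.

Call:
step_hand(offsets=[0, 0, 0, 0, 0, 0, 0, 0, 0, 0, 0, 0, 0, 0])

```text
clock: 14.92
tcp_pos: [0.5311, -0.3009, 0.1808]
tcp_rot: [-3.14, 0.002, 3.002]
ft_force: [-2.3, 1.2, 12.7]
opening: 0.182
gripper_force: 61.8
```

```bash
python3 -c "
from station import arm
print(arm.sign_off())"
```

```text
the job is handed in; nothing more can be done
None
```

Handed in at 14.9 s, result not reported: the vial lies in the reject tray and the gripped pin holds the reset button against its stop at about 12.7 N; I viewed 11 pictures, one over the limit of 10.

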